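# Set the foam cutter's transformer to the tape mark and switch it on

### The arm

A 6-joint arm with a two-finger parallel gripper is mounted at the origin on the work surface. World frame = base frame: x ahead of the robot, y to its left, z up, the work surface at z = 0. Lengths are in m, angles in rad, forces in N, time in s.
With the tool pointing down it reaches from about 0.25 to 0.775 m from the base axis. Payload 4 kg.
Tool frame: the origin (TCP) lies between the finger pads; the fingertips stand 25 mm ahead of it and the grasp point (between the pads) lies 6 mm ahead of it (robot.tip_reach is the distance from the TCP to the fingertips, in m); z points along the fingers, y is the line along which they close (so a half turn about z gives the same grasp; the last joint's range is limited). The gripper opens to 94 mm and grips with 3 to 60 N. Pads are 16 mm wide; open, the fingers measure 119 mm over their backs; the gripper's body (75 mm by 177 mm) begins 78 mm behind the grasp point.
Start: joints at [-1.259, 0.087, 1.371, -0, 1.684, -0.103], TCP at [0.222, -0.503, 0.231] pointing down, gripper open.
Joint ranges: [-3.1, 3.1], [-0.76, 2.03], [0.27, 2.55], [-1.08, 4.22], [0.17, 2.65], [-2.57, 2.57]. Speed limits (rad/s): [2.79, 2.79, 3.14, 3.14, 3.14, 3.14].

### API

Orientations are given as [roll, pitch, yaw] about the fixed x, y, z axes, in that order (R = Rz(yaw) Ry(pitch) Rx(roll)).
In Python, from bench import sensors, snapshot, camera_info, ticket, robot gives the robot as it stands.
- The arm moves only by the tool arm_command, never from a script. Its argument "plan" is a list of rows, each an object with "grip": the closure, from -1 (fully open) to 1 (shut); "slide": the shift along the tool's x, y, z normalised to -1 to 1, where 1 is 500 mm, a list of three; "spin": the turn about the tool's z normalised to -1 to 1, where 1 is 5 degrees. A call has 1 to 10 rows; each row shifts and turns the commanded pose from where the row before left it, along the tool's axes as they then stand; what a row does not reach is not made up. A row lasts 1/8 s, in which the tool goes at most 62.5 mm and 10.7 degrees, less where a joint would pass 70% of its speed; a pose out of reach is approached as far as the arm can. A call with a number of a shift or a turn outside -1 to 1 is refused whole. A call with a gripper value outside its range is refused whole. The fingers move at their own pace and stop on an object; the grip force is fixed at half the most. Time passes only in rows, so rows that do not move let the fingers close. It gives the time, the measured TCP pose, the force, the opening and the grip force at its end, in the units of the state.
- sensors.get_obs(): the state, without advancing time (a new reading comes with each control period).
- snapshot(name): name is "scene" or "top"; returns the picture (480x640x3 uint8, red, green, blue); there is no depth.
- camera_info(name): a dict with "fx", "fy", "cx", "cy" (pixels), "position" and "rotation" of the camera in the world. Camera axes: x right, y up, looking along -z (the intrinsics and any distortion apply to the point x, -y, -z); pixel columns grow to the right and rows downward; lengths in m; the calibration is good to about 2 mm. A picture is of the moment at which its call begins. camera_info takes no time and is no camera call.
- ticket.close_job(): hands the job in; it is judged then, once.
The state is a dict: "time": time; "joint_positions": joint angles; "qvel": joint speeds; "joint_torque": joint torques, N m; "tool_pos": TCP position; "ee_rot": TCP orientation; "wrist_force": force on the tool from outside, world axes, zero at the start; "wrist_torque": the same for the moment, N m; "width": finger opening in m; "finger_force": force on a finger pad.
Only numpy, scipy, OpenCV 4.12 (cv2) and the standard library are available. Lean on these libraries where they do the work, as an engineer would, in place of code of your own. Each camera call takes 0.05 s, during which the arm holds its last target. There are 200 camera calls.

### The job

Set up the foam cutter's supply: with a fingertip, gently push the dial on top of the transformer round until its index line is lined up with the pen line on the strip of tape, and leave it there; then flip the toggle switch on the same panel over, away from its present side, to switch on. Do it with the fingers only touching: do not pinch, squeeze or lift anything, and leave the pen and the other things on the bench where they are.

Things in the scene. Friction and masses are not known exactly. Their poses are not given: they have to be found in the camera images.
- transformer: Heavy grey metal box, immovable, 200 mm along its x, 190 mm along y; flat top panel 150 mm above the bench. Origin: centre of its underside. x points from its front face (meter, terminals; robot's side) to its back, y to its left, z up. A black scale disc (148 mm across, 3 mm thick) lies on top round the dial. Its power strip, 34 mm high, lies on the bench 177 to 233 mm behind the origin.
- dial (a joint): Dial angle about its upright axis, rad, 0 to 5.236 (end stops), growing CLOCKWISE seen from above. At value v the index line points 150 degrees minus v counter-clockwise from the transformer's +x. Starts at 0.4 to 1.2. It turns stiffly and evenly (0.11 N m, about 4 N on the bar 30 mm from the axis; no detents, no spring) and stays where it is left.
- mark (a joint): Where the tape mark is stuck on the scale, rad, from the same zero and in the same sense as joint dial: the index line is on the pen line when the two values are equal. 1.9 to 2.9, always clockwise of the dial's start. The tape does not move.
- dial_center (a point): Point on the dial's axis at the top of its grip, 197 mm above the bench. Dial: flat aluminium skirt 78 mm across, its top 163 mm above the bench; on it a black bar grip through the axis, 90 mm long, 15 mm thick, 163 to 197 mm above the bench, with a round hub 34 mm across. Both arms of the bar can be pushed. A white index line runs along the top and nose of one arm.
- dial_index (a point): Outer tip of the dial's thin white pointer (below the index line, over the scale), 56 mm from the dial's axis, 155 mm above the bench.
- mark_line (a point): Inner end of the black pen line (2 mm wide, 22 mm long, radial) on the strip of buff masking tape (13 mm wide, 24 mm long, radial) stuck on the scale: 56 mm from the dial's axis, 155 mm above the bench. Lined up when dial_index is on it.
- toggle (a joint): Bat-handle toggle switch at the front right corner of the top panel (transformer x -76 mm, y -70 mm). Rad: 0 = off, leaning 24 degrees to the front (the transformer's -x); 0.84 = on, leaning 24 degrees to the back (+x). Pushed past upright (0.42) it snaps over by itself; it takes less than 2 N.
- toggle_tip (a point): Centre of the round end (12 mm thick) of the toggle's steel bat handle. The handle is 8 mm thick and pivots 30 mm from this point, 6 mm above the top panel.
- pen: Marker pen, 130 x 14 x 14 mm, lying on the transformer's top panel along its left edge. Leave alone. Origin: centre of its underside.
- cup: Clear plastic cup, 68 mm across, 85 mm high, on the bench. Leave alone. Origin: centre of its underside.
- tape_roll: Roll of masking tape lying flat, 100 mm across, 24 mm high. Leave alone. Origin: centre of its underside.
- scraper: Yellow filler scraper lying flat, 195 mm long, 65 mm wide blade. Leave alone. Origin: under its middle.
- sanding_block: Cork sanding block, 120 x 66 x 32 mm. Leave alone. Origin: centre of its underside.
- cast_cube: Grey cast cube, 110 mm. Leave alone. Origin: centre of its underside.
- glue_bottle: Pale bottle, 56 mm across, 150 mm high. Leave alone. Origin: centre of its underside.

How it is judged:
By the outcome, as a careful person would: the job done as asked, in the order asked, and still so for the second after the job is handed in, with the robot touching nothing.
It also fails if it takes over 58 s, if anything falls off the work surface, if the arm or the gripper's body presses on something with over 40 N, if the wrist force passes 120 N, or if a joint passes its speed limit or range.

## Working session

There is one attempt and no reset: what is moved stays moved. The work goes in short steps, Python scripts to look and compute and a tool call to move; the robot and the scene stay as the last step left them, time stands still between calls to the robot, and variables do not carry over. Pictures are saved under pics/ and viewed, at most 10 in all, crops included, and the job is handed in when it is done.

Besides the shell and the picture viewer there is one more tool, called after "Emit:" as name([rows], argument=value, ...), one row to a line, values as JSON. arm_command: Moves the arm, as the interface text tells. Scaled input: -1 to 1 covers 500 mm each way for a shift and 5 degrees each way for a turn. Its arguments: {"type":"object","properties":{"plan":{"type":"array","items":{"type":"object","properties":{"grip":{"type":"number"},"slide":{"type":"array","items":{"type":"number"}},"spin":{"type":"number"}}}}},"required":["plan"]}

```bash
mkdir -p pics; python3 - <<'E'
from bench import sensors,snapshot,camera_info
import cv2
for n in("scene","top"):
    cv2.imwrite(f"pics/{n}0.png",snapshot(n)[:,:,::-1]); print(camera_info(n))
o=sensors.get_obs();print(o)
E
```

```text
{'fx': 610.2377343376561, 'fy': 610.2377343376561, 'cx': 315.7003638459501, 'cy': 236.53851875951446, 'position': array([ 1.22125788, -0.64585667,  1.13363443]), 'rotation': array([ 0.75382735, -0.00710747,  0.89412574])}
{'fx': 547.8433737027756, 'fy': 547.8433737027756, 'cx': 312.233679198853, 'cy': 236.3469004131598, 'position': array([ 0.43773981, -0.0494839 ,  1.38575641]), 'rotation': array([ 0.04657916, -0.00900661, -1.54565683])}
{'time': 0.1, 'joint_positions': array([-1.25910771e+00,  8.79045156e-02,  1.37204069e+00,  2.70881636e-05,
        1.68359695e+00, -1.03081783e-01]), 'qvel': array([-0.00093658, -0.00269652, -0.00296703,  0.00075563,  0.00056468,
        0.00031264]), 'joint_torque': array([ 1.79716681e-03, -3.41253626e+01, -3.03301549e+01,  7.19982293e-02,
        3.04431806e-02, -1.08199974e-04]), 'tool_pos': array([ 0.22152209, -0.50295626,  0.22944004]), 'ee_rot': array([-3.13965627e+00, -2.27381385e-04,  4.14773203e-01]), 'wrist_force': array([ 0.63512714,  0.20692682, -0.41309777]), 'wrist_torque': array([0.02293543, 0.01683912, 0.02469406]), 'finger_force': 0.0, 'width': 0.09424770935213056}
```

View pics/top0.png

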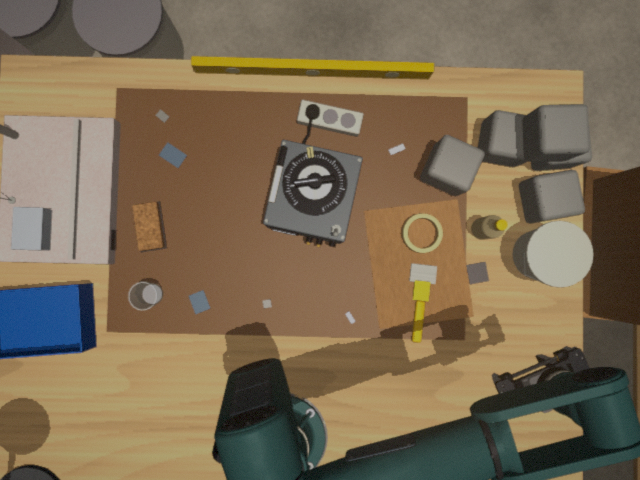

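View pics/scene0.png

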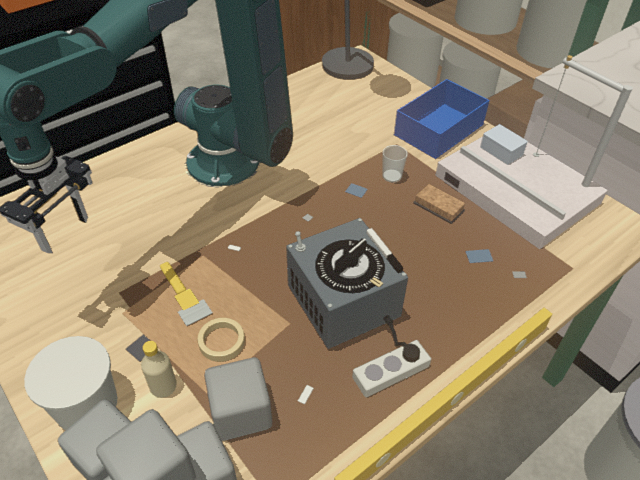

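The top picture shows the transformer centred near (313,190), its toggle near (336,230), and the tape near (311,152). The bar points left, to about (287,184). I'll enlarge both views.

```bash
python3 - <<'E'
import cv2
a=cv2.imread("pics/top0.png")[130:255,250:375]; cv2.imwrite("pics/topc.png",cv2.resize(a,(600,600),interpolation=cv2.INTER_CUBIC))
a=cv2.imread("pics/scene0.png")[210:350,270:430]; cv2.imwrite("pics/scenec.png",cv2.resize(a,(640,560),interpolation=cv2.INTER_CUBIC))
E
```

```text
(no output)
```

View pics/topc.png

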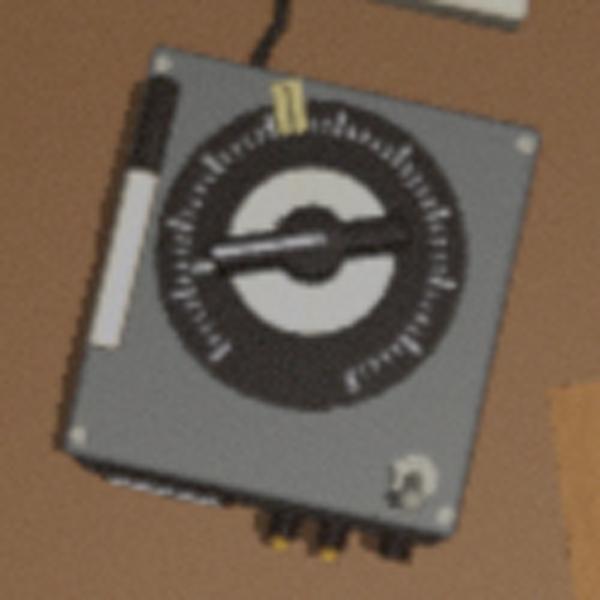

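View pics/scenec.png

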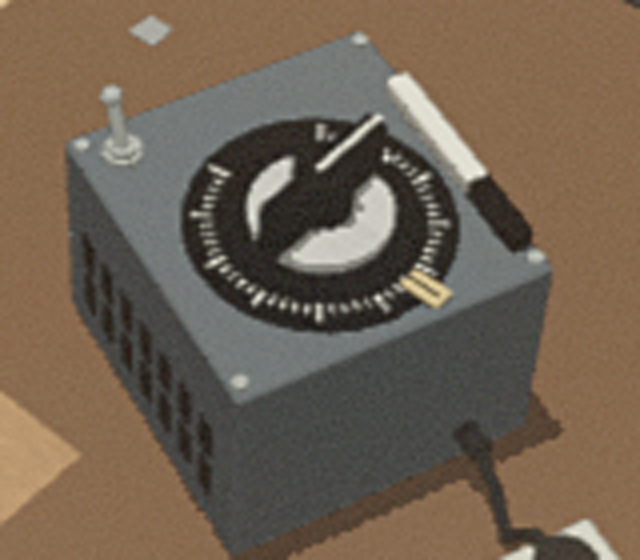

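Readings in the top crop (pixels ×4.8, offset 250,130):
- Corner screws: (162,64), (524,145), (78,434), (445,515).
- Disc centre: (312,255).
- Pointer tip: (203,267).
- Inner end of the pen line: (291,130).
- Toggle tip: about (408,492).

Readings in the scene crop (×4, offset 270,210):
- Screws: (361,40), (83,145), (240,382), (537,257).
- Toggle tip: (111,94).
- Pen line inner end: about (415,283).

```bash
cat > h.py <<'E'
import numpy as np
from bench import camera_info
from scipy.spatial.transform import Rotation as R
def ray(n,u,v):
    c=camera_info(n); d=np.array([(u-c['cx'])/c['fx'],-(v-c['cy'])/c['fy'],-1])
    return np.array(c['position']),R.from_euler('xyz',c['rotation']).apply(d)
def at(n,u,v,z):
    p,d=ray(n,u,v); return (p+d*(z-p[2])/d[2])[:2]
T=lambda X,Y,z:at('top',(X+.5)/4.8-.5+250,(Y+.5)/4.8-.5+130,z)
S=lambda X,Y,z:at('scene',(X+.5)/4-.5+270,(Y+.5)/4-.5+210,z)
E
python3 - <<'E'
from h import *
np.set_printoptions(precision=4,suppress=True)
t=np.array([T(*p,.151) for p in[(162,64),(524,145),(445,515),(78,434)]])  # BL-img: backleft, backright, frontright, frontleft
s=np.array([S(*p,.151) for p in[(537,257),(240,382),(83,145),(361,40)]])
for q in(t,s):
    c=q.mean(0); ex=(q[0]+q[1]-q[2]-q[3]); ey=(q[0]+q[3]-q[1]-q[2])
    print(c,np.linalg.norm(ex)/2,np.linalg.norm(ey)/2,np.degrees(np.arctan2(ex[1],ex[0])),np.degrees(np.arctan2(-ey[0],ey[1])))
dc=T(312,255,.153); print('dc',dc,'hub',T(314,243,.197))
m=T(291,130,.155);i=T(203,267,.155)
for p in(m,i,S(415,283,.155)):print(p,np.linalg.norm(p-dc),np.degrees(np.arctan2(*(p-dc)[::-1])))
b=T(214,250,.197);h=T(314,243,.197);print('bar',np.degrees(np.arctan2(*(b-h)[::-1])),np.linalg.norm(b-h))
print('tog',T(408,492,.183),S(111,94,.183))
E
```

```text
[ 0.6011 -0.0573] 0.1797173602703154 0.17622375862511847 -10.920000038215035 -11.085006509549755
[ 0.599  -0.0546] 0.17995172855485855 0.17610239781367998 -11.102228001950806 -11.114931043001814
dc [ 0.617  -0.0614] hub [ 0.6162 -0.0618]
[ 0.6758 -0.05  ] 0.059827292034118726 10.986749132847457
[ 0.6097 -0.0103] 0.051664297761293554 98.1482410065973
[ 0.6799 -0.0495] 0.06394685634751829 10.74017459275009
bar 95.54454057915798 0.04557629708460799
tog [ 0.5047 -0.1079] [ 0.4974 -0.1063]
```

Transformer is at (0.600,-0.056) with yaw -11°, and the dial at (0.6165,-0.0605). The index arm is at about 96° in the world and the mark at about 11°, so the dial needs about 85° clockwise. I'll close the fingers and push with the closed fingers' +y face.

Emit:
arm_command([
  {"grip": 1,"slide": [0,0,-0.07],"spin": 0},
  {"grip": 1,"slide": [0,0,-0.07],"spin": 0},
  {"grip": 1,"slide": [0.0863,-0.048,0],"spin": 0},
  {"grip": 1,"slide": [0.0863,-0.048,0],"spin": 0},
  {"grip": 1,"slide": [0.0863,-0.048,0],"spin": 0},
  {"grip": 1,"slide": [0.0863,-0.048,0],"spin": 0},
  {"grip": 1,"slide": [0.0863,-0.048,0],"spin": 0},
  {"grip": 1,"slide": [0.0863,-0.048,0],"spin": 0},
  {"grip": 1,"slide": [0.0863,-0.048,0],"spin": 0},
  {"grip": 1,"slide": [0.0863,-0.048,0],"spin": 0},
])

```text
time: 1.35
tool_pos: [0.4608, -0.187, 0.3]
ee_rot: [-3.141, 0.001, 0.415]
wrist_force: [0.7, 0.3, 0.6]
width: 0.0004
finger_force: 0.0
```

Emit:
arm_command([
  {"grip": 1,"slide": [0.0863,-0.048,0],"spin": 0},
  {"grip": 1,"slide": [0.0863,-0.048,0],"spin": 0},
  {"grip": 1,"slide": [0.0863,-0.048,0],"spin": 0},
  {"grip": 1,"slide": [0.0863,-0.048,0],"spin": 0},
  {"grip": 1,"slide": [0,0,0],"spin": -1},
  {"grip": 1,"slide": [0,0,0],"spin": -1},
  {"grip": 1,"slide": [0,0,0],"spin": -1},
  {"grip": 1,"slide": [0,0,0],"spin": -1},
  {"grip": 1,"slide": [0,0,0],"spin": -1},
  {"grip": 1,"slide": [0,0,0],"spin": -1},
])

```text
time: 2.6
tool_pos: [0.5793, -0.0311, 0.2997]
ee_rot: [-3.14, 0.001, 0.941]
wrist_force: [0.6, -0.5, -0.2]
width: 0.0005
finger_force: 0.0
```

Emit:
arm_command([
  {"grip": 1,"slide": [0,0,0],"spin": -1},
  {"grip": 1,"slide": [0,0,0],"spin": -1},
  {"grip": 1,"slide": [0,0,0],"spin": -1},
  {"grip": 1,"slide": [0,0,0],"spin": -1},
  {"grip": 1,"slide": [0,0,0],"spin": -1},
  {"grip": 1,"slide": [0,0,0],"spin": -1},
  {"grip": 1,"slide": [0,0,0],"spin": -1},
  {"grip": 1,"slide": [0,0,0],"spin": -1},
  {"grip": 1,"slide": [0,0,0],"spin": -0.5},
  {"grip": 1,"slide": [0,0,0],"spin": 0},
])

```text
time: 3.85
tool_pos: [0.5793, -0.0311, 0.2998]
ee_rot: [-3.14, -0.0, 1.68]
wrist_force: [-0.4, -0.6, -0.4]
width: 0.0004
finger_force: 0.0
```

Emit:
arm_command([
  {"grip": 1,"slide": [0,0,0.07],"spin": 0},
  {"grip": 1,"slide": [0,0,0.07],"spin": 0},
  {"grip": 1,"slide": [0,0,0.04],"spin": 0},
  {"grip": 1,"slide": [0,0,0.024],"spin": 0},
  {"grip": 1,"slide": [0,0,0],"spin": 0},
  {"grip": 1,"slide": [0,0.01,0],"spin": 0},
  {"grip": 1,"slide": [0,0.006,0],"spin": 0},
  {"grip": 1,"slide": [0,0,0],"spin": 0},
])

```text
time: 4.85
tool_pos: [0.588, -0.0303, 0.1992]
ee_rot: [3.14, 0.0, 1.68]
wrist_force: [-1.0, 0.8, 0.5]
width: 0.0007
finger_force: 0.0
```

```bash
python3 - <<'E'
from bench import sensors,snapshot
import cv2
a=snapshot("scene")[210:350,270:430,::-1]
b=snapshot("top")[130:255,250:375,::-1]
cv2.imwrite("pics/c1.png",cv2.hconcat([cv2.resize(a,(480,420),interpolation=2),cv2.resize(b,(315,420),interpolation=2)]) if 0 else cv2.resize(a,(640,560),interpolation=2))
print(sensors.get_obs()['wrist_force'])
E
```

```text
[-0.37750409 -0.14024314 -0.43269941]
```

View pics/c1.png

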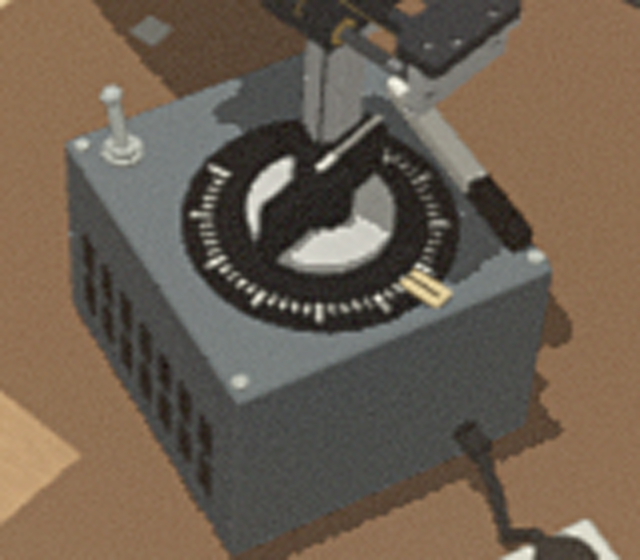

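The fingertips stand behind the bar, on its counter-clockwise side, with no contact. The tape is at (428,289) and is unobstructed. Starting the arc now.

Emit:
arm_command([
  {"grip": 1,"slide": [0,0.005,0],"spin": 0},
  {"grip": 1,"slide": [0,0.005,0],"spin": 0},
  {"grip": 1,"slide": [0.0032,0.0059,0],"spin": 1},
  {"grip": 1,"slide": [0.0032,0.0059,0],"spin": 1},
  {"grip": 1,"slide": [0.0032,0.0059,0],"spin": 1},
  {"grip": 1,"slide": [0.0032,0.0059,0],"spin": 1},
  {"grip": 1,"slide": [0,0,0],"spin": 0},
])

```text
time: 5.82
tool_pos: [0.6041, -0.0231, 0.1985]
ee_rot: [-3.141, -0.001, 1.333]
wrist_force: [-1.6, 1.1, 1.1]
width: 0.0008
finger_force: 1.1
```

Emit:
arm_command([
  {"grip": 1,"slide": [0.0032,0.0059,0],"spin": 1},
  {"grip": 1,"slide": [0.0032,0.0059,0],"spin": 1},
  {"grip": 1,"slide": [0.0032,0.0059,0],"spin": 1},
  {"grip": 1,"slide": [0.0032,0.0059,0],"spin": 1},
  {"grip": 1,"slide": [0.0032,0.0059,0],"spin": 1},
  {"grip": 1,"slide": [0.0032,0.0059,0],"spin": 1},
  {"grip": 1,"slide": [0.0032,0.0059,0],"spin": 1},
  {"grip": 1,"slide": [0.0032,0.0059,0],"spin": 1},
  {"grip": 1,"slide": [0.0032,0.0059,0],"spin": 1},
  {"grip": 1,"slide": [0,0,0],"spin": 0},
])

```text
time: 7.08
tool_pos: [0.634, -0.0255, 0.1984]
ee_rot: [-3.141, -0.001, 0.549]
wrist_force: [-0.0, 3.7, 0.4]
width: 0.0004
finger_force: 1.2
```

```bash
python3 - <<'E'
from bench import sensors,snapshot
import cv2
a=snapshot("scene")[245:305,305:395,::-1]
cv2.imwrite("pics/c2.png",cv2.resize(a,(720,480),interpolation=2))
o=sensors.get_obs();print(o['wrist_force'],o['tool_pos'])
E
```

```text
[0.0789909  1.91086632 0.31283431] [ 0.63383208 -0.02558374  0.19842009]
```

View pics/c2.png

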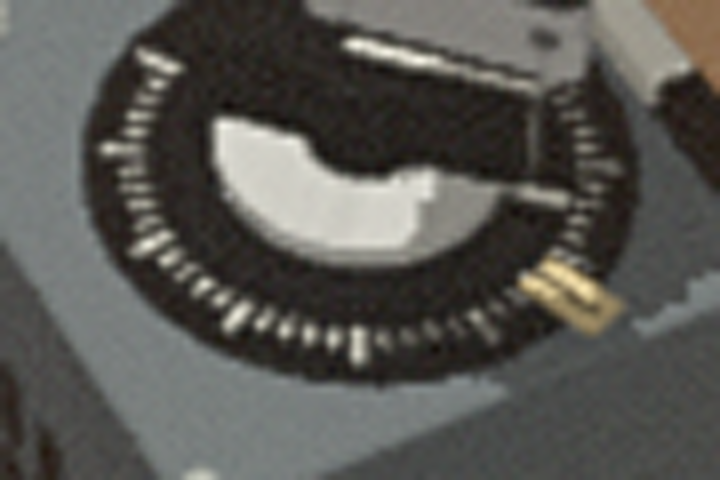

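In this crop (×8, offset 305,245) the pointer tip is at (570,200). The tape's inner edge middle is at (537,271) and its outer middle is at (611,319).

```bash
cat >> h.py <<'E'
S8=lambda X,Y,z,s=8,ox=305,oy=245:at('scene',(X+.5)/s-.5+ox,(Y+.5)/s-.5+oy,z)
def fit(P):  # direction of radius lines
    pass
E
python3 - <<'E'
from h import *
np.set_printoptions(precision=4,suppress=True)
tip=S8(570,200,.155);mi=S8(537,271,.153);mo=S8(611,319,.153)
hub=S(350,262-0,.0) if 0 else None
# disc centre from scene: ellipse extremes of scale disc (z .153): left/right/bottom in crop c2
for dc in [np.array([.6145,-.0585]),np.array([.617,-.0614])]:
    for p in(tip,mi,mo):
        r=p-dc;print(p,np.linalg.norm(r),np.degrees(np.arctan2(r[1],r[0])))
d=mo-mi;print('tape dir',np.degrees(np.arctan2(d[1],d[0])))
# fit disc circle
P=np.array([S8(*q,.153) for q in[(84,160),(120,285),(180,335),(270,372),(360,385),(450,380),(520,358),(635,180),(625,240)]])
A=np.c_[2*P,np.ones(len(P))];s=np.linalg.lstsq(A,(P**2).sum(1),rcond=None)[0];print('centre',s[:2],np.sqrt(s[2]+s[:2]@s[:2]))
c=s[:2]
for p in(tip,mi,mo):
    r=p-c;print(np.linalg.norm(r),np.degrees(np.arctan2(r[1],r[0])))
E
```

```text
[ 0.6615 -0.0258] 0.05726031157614732 34.79740565254284
[ 0.6728 -0.0476] 0.059287305645585514 10.6309860201433
[ 0.6964 -0.0434] 0.08324490728735627 10.456940439150616
[ 0.6615 -0.0258] 0.056989707930376846 38.62881104673716
[ 0.6728 -0.0476] 0.057460714125963284 13.934742218255176
[ 0.6964 -0.0434] 0.08137993069382106 12.784882035833418
tape dir 10.026247681252574
centre [ 0.6178 -0.0614] 0.07293851811534938
0.056321323093434315 39.14799624943492
0.056638438787525135 14.120350394811172
0.0805540148307756 12.903617880156656
```

Emit:
arm_command([
  {"grip": 1,"slide": [0.0032,0.0059,0],"spin": 1},
  {"grip": 1,"slide": [0.0032,0.0059,0],"spin": 1},
  {"grip": 1,"slide": [0.0032,0.0059,0],"spin": 1},
  {"grip": 1,"slide": [0.0032,0.0059,0],"spin": 1},
  {"grip": 1,"slide": [0,0,0],"spin": 0},
  {"grip": 1,"slide": [0,0,0],"spin": 0},
])

```text
time: 7.88
tool_pos: [0.6442, -0.0343, 0.1985]
ee_rot: [-3.141, -0.0, 0.199]
wrist_force: [1.5, 3.0, 0.5]
width: 0.0003
finger_force: 1.3
```

```bash
python3 - <<'E'
from bench import sensors,snapshot
import cv2,numpy as np
a=np.mean([snapshot("scene")[255:300,335:395,::-1] for _ in range(4)],0).astype('uint8')
cv2.imwrite("pics/c3.png",cv2.resize(a,(720,540),interpolation=2))
o=sensors.get_obs();print(o['wrist_force'],o['tool_pos'])
E
```

```text
[ 1.02895818  2.42531037 -0.65794971] [ 0.64417725 -0.03427967  0.19843461]
```

View pics/c3.png

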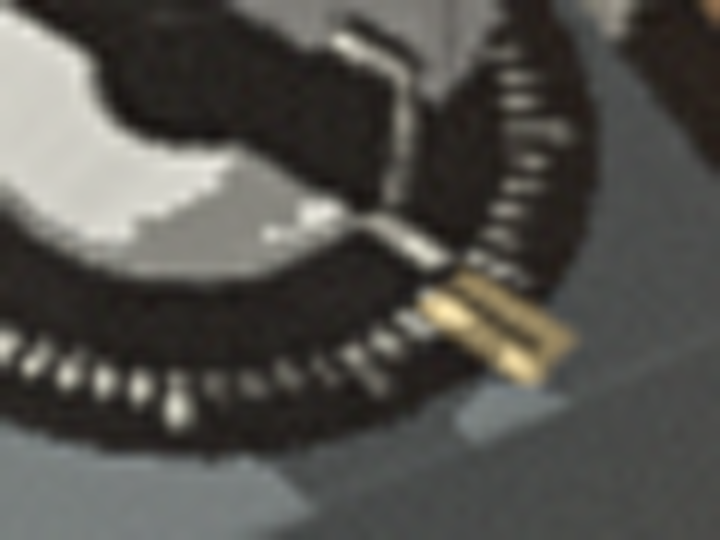

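Here (×12, offset 335,255) the pointer runs from (370,215) to (443,262), and the pen line from about (453,285) to (537,342). It is close, with a few degrees left.

```bash
python3 - <<'E'
from h import *
g=lambda X,Y,z:S8(X,Y,z,12,335,255)
pts=dict(p0=g(370,215,.155),tip=g(443,262,.155),m0=g(453,285,.1545),m1=g(537,342,.1545))
for c in [(.6165,-.0600),(.6178,-.0614),(.615,-.059)]:
    print([(k,round(float(np.hypot(*(p-c)))*1e3,1),round(float(np.degrees(np.arctan2(*(p-c)[::-1]))),1)) for k,p in pts.items()])
for a,b in(('p0','tip'),('m0','m1')):
    d=pts[b]-pts[a];print(np.degrees(np.arctan2(d[1],d[0])))
E
```

```text
[('p0', 39.1, 17.5), ('tip', 55.0, 15.4), ('m0', 59.0, 12.5), ('m1', 77.4, 11.6)]
[('p0', 38.3, 20.1), ('tip', 54.1, 17.2), ('m0', 58.1, 14.1), ('m1', 76.5, 12.8)]
[('p0', 40.3, 15.5), ('tip', 56.2, 14.0), ('m0', 60.3, 11.3), ('m1', 78.7, 10.6)]
10.168540997110126
8.636295634563803
```

Emit:
arm_command([
  {"grip": 1,"slide": [0.0016,0.003,0],"spin": 0.5},
  {"grip": 1,"slide": [0,0,0],"spin": 0},
  {"grip": 1,"slide": [0,0,0],"spin": 0},
])

```text
time: 8.45
tool_pos: [0.6453, -0.0357, 0.1985]
ee_rot: [3.142, -0.0, 0.154]
wrist_force: [1.3, 2.7, 0.5]
width: 0.0003
finger_force: 1.4
```

```bash
python3 - <<'E'
from bench import sensors,snapshot
import cv2,numpy as np
a=np.mean([snapshot("scene")[265:295,355:395,::-1] for _ in range(6)],0).astype('uint8')
cv2.imwrite("pics/c4.png",cv2.resize(a,(720,540),interpolation=2))
E
```

```text
(no output)
```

View pics/c4.png

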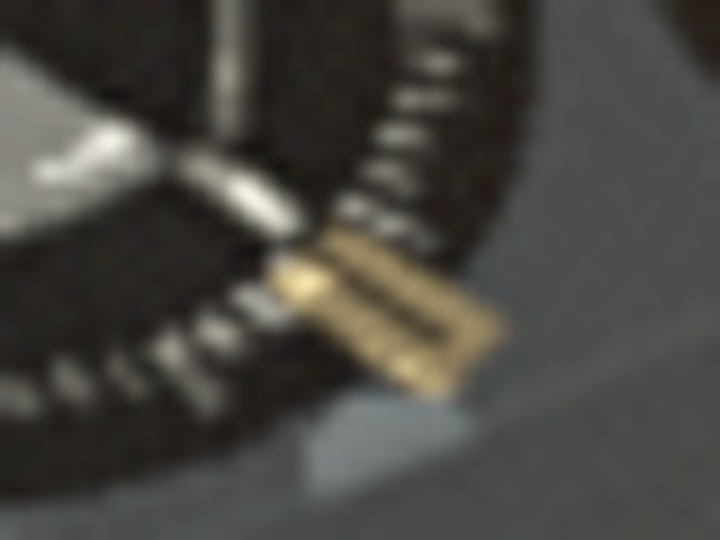

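At ×18 (offset 355,265) the pointer runs from (180,155) to (298,228) and the pen line from (312,250) to (440,335). The residual is small.

```bash
python3 - <<'E'
from h import *
g=lambda X,Y,z:S8(X,Y,z,18,355,265)
pts=dict(p0=g(180,155,.155),tip=g(298,228,.155),m0=g(312,250,.1545),m1=g(440,335,.1545))
for c in [(.6165,-.0600),(.6178,-.0614),(.615,-.059)]:
    print([(k,round(float(np.hypot(*(p-c)))*1e3,1),round(float(np.degrees(np.arctan2(*(p-c)[::-1]))),1)) for k,p in pts.items()])
E
```

```text
[('p0', 38.7, 13.7), ('tip', 55.6, 13.0), ('m0', 58.5, 11.7), ('m1', 77.1, 11.1)]
[('p0', 37.8, 16.2), ('tip', 54.6, 14.7), ('m0', 57.5, 13.3), ('m1', 76.1, 12.3)]
[('p0', 39.9, 11.8), ('tip', 56.8, 11.7), ('m0', 59.8, 10.4), ('m1', 78.4, 10.2)]
```

Emit:
arm_command([
  {"grip": 1,"slide": [0.0009,0.0017,0],"spin": 0.28},
  {"grip": 1,"slide": [0,0,0],"spin": 0},
  {"grip": 1,"slide": [0,0,0],"spin": 0},
])

```text
time: 9.12
tool_pos: [0.6458, -0.0367, 0.1985]
ee_rot: [3.141, 0.0, 0.128]
wrist_force: [1.2, 2.4, -0.7]
width: 0.0007
finger_force: 1.5
```

```bash
python3 - <<'E'
from bench import sensors,snapshot
import cv2,numpy as np
a=np.mean([snapshot("scene")[265:295,355:395,::-1] for _ in range(6)],0).astype('uint8')
cv2.imwrite("pics/c5.png",cv2.resize(a,(720,540),interpolation=2))
E
```

```text
(no output)
```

View pics/c5.png

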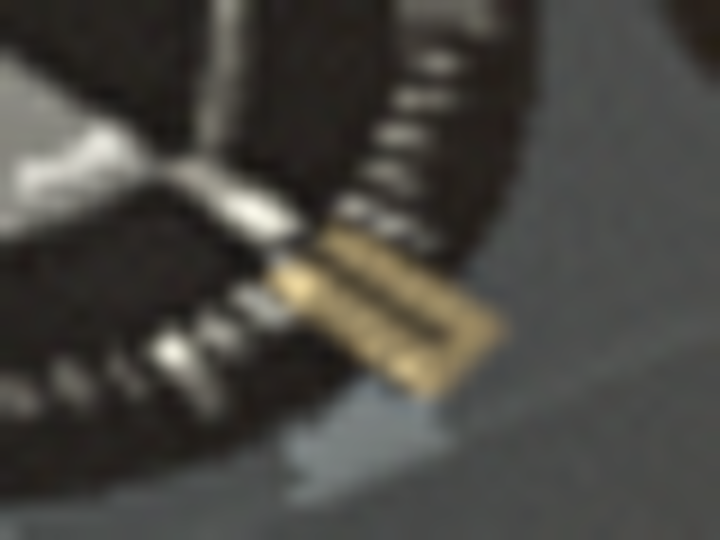

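The pointer (170,162)→(293,238) now runs straight into the pen line (310,250)→(440,335), so the dial is aligned. I'll back off, rise and turn for the toggle.

Emit:
arm_command([
  {"grip": 1,"slide": [0,-0.01,0],"spin": 0},
  {"grip": 1,"slide": [0,-0.015,0],"spin": 0},
  {"grip": 1,"slide": [0,0,-0.05],"spin": 0},
  {"grip": 1,"slide": [0,0,-0.08],"spin": 0},
  {"grip": 1,"slide": [0,0,0],"spin": 1},
  {"grip": 1,"slide": [0,0,0],"spin": 1},
  {"grip": 1,"slide": [0,0,0],"spin": 1},
  {"grip": 1,"slide": [0,0,0],"spin": 0.7},
  {"grip": 1,"slide": [0,0,0],"spin": 0},
])

```text
time: 10.55
tool_pos: [0.644, -0.0242, 0.2635]
ee_rot: [3.141, 0.0, -0.194]
wrist_force: [-0.6, 0.2, -0.2]
width: 0.0006
finger_force: 0.0
```

Emit:
arm_command([
  {"grip": 1,"slide": [-0.0753,0.0547,0],"spin": 0},
  {"grip": 1,"slide": [-0.0753,0.0547,0],"spin": 0},
  {"grip": 1,"slide": [-0.0753,0.0547,0],"spin": 0},
  {"grip": 1,"slide": [-0.0753,0.0547,0],"spin": 0},
  {"grip": 1,"slide": [0,0,0],"spin": 0},
  {"grip": 1,"slide": [0,0,0.08],"spin": 0},
  {"grip": 1,"slide": [0,0,0.05],"spin": 0},
  {"grip": 1,"slide": [0,0,0],"spin": 0},
])

```text
time: 11.55
tool_pos: [0.4747, -0.1016, 0.1961]
ee_rot: [-3.141, 0.005, -0.193]
wrist_force: [-0.5, -1.0, -0.1]
width: 0.0005
finger_force: 0.0
```

Emit:
arm_command([
  {"grip": 1,"slide": [0.012,0,0],"spin": 0},
  {"grip": 1,"slide": [0.01,0,0],"spin": 0},
  {"grip": 1,"slide": [0.01,0,0],"spin": 0},
  {"grip": 1,"slide": [0.01,0,0],"spin": 0},
  {"grip": 1,"slide": [0.01,0,0],"spin": 0},
  {"grip": 1,"slide": [0.01,0,0],"spin": 0},
  {"grip": 1,"slide": [0.01,0,0],"spin": 0},
  {"grip": 1,"slide": [0,0,0],"spin": 0},
])

```text
time: 12.55
tool_pos: [0.5079, -0.109, 0.1979]
ee_rot: [3.141, 0.008, -0.195]
wrist_force: [-7.6, 0.1, 2.6]
width: 0.0005
finger_force: 4.5
```

Emit:
arm_command([
  {"grip": 1,"slide": [-0.04,0,0],"spin": 0},
  {"grip": 1,"slide": [-0.04,0,0],"spin": 0},
  {"grip": 1,"slide": [0,0,-0.1],"spin": 0},
  {"grip": 1,"slide": [-0.1,0,-0.05],"spin": 0},
  {"grip": 1,"slide": [-0.1,0,0],"spin": 0},
  {"grip": 1,"slide": [0,0,0],"spin": 0},
])

```text
time: 13.3
tool_pos: [0.3719, -0.0819, 0.2746]
ee_rot: [3.141, -0.004, -0.195]
wrist_force: [0.5, 0.6, 0.1]
width: 0.0005
finger_force: 0.0
```

```bash
python3 - <<'E'
from bench import sensors,snapshot
import cv2,numpy as np
a=np.mean([snapshot("scene")[210:310,275:405,::-1] for _ in range(4)],0).astype('uint8')
cv2.imwrite("pics/c6.png",cv2.resize(a,(780,600),interpolation=2))
E
```

```text
(no output)
```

View pics/c6.png

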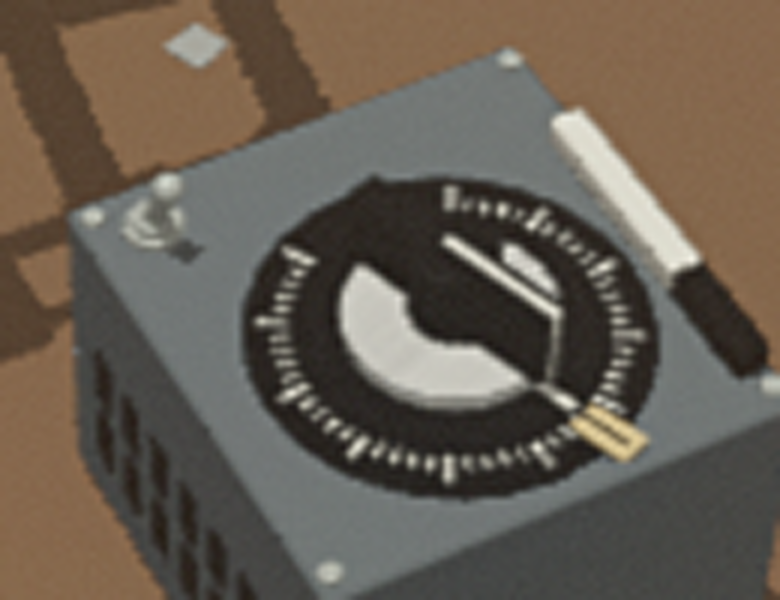

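The toggle tip moved from about (297.5,233.3) to (303,240.8) in the full image, leaning back. The pointer is still on the pen line, the pen hasn't moved, and the arm is clear. I'll check the toggle position numerically before handing in.

```bash
python3 - <<'E'
from h import *
p=at('scene',303,240.8,.183);print(p)
if np.hypot(*(p-[.524,-.112]))<.008:
    from bench import ticket; print(ticket.close_job())
E
```

```text
[ 0.52261168 -0.11063307]
the job is handed in; nothing more can be done
None
```

The dial's index line is on the pen line, and the toggle is flipped to on. The last picture showed both in place, the pen undisturbed and the arm clear, and the job is handed in.

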